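Slide the tall resin bottle into its stall

ROBOT

A 6-joint arm with a two-finger parallel gripper is mounted at the origin on the work surface. World frame = base frame: x ahead of the robot, y to its left, z up, the work surface at z = 0. Lengths are in m, angles in rad, forces in N, time in s.
With the tool pointing down it reaches from about 0.35 to 0.775 m from the base axis. Payload 5.5 kg.
Tool frame: the origin (TCP) lies at the very end of the fingers, on their centre line; the grasp point (between the pads) lies 19 mm behind it; z points along the fingers, y is the line along which they close (so a half turn about z gives the same grasp; the last joint's range is limited). The gripper opens to 85 mm and grips with 20 to 120 N. Pads are 22 mm wide; open, the fingers measure 114 mm over their backs; the gripper's body (76 mm by 85 mm) begins 54 mm behind the grasp point. The pads swing forward as they close: fully open they stand 13 mm farther back than shut.
Start: joints at [1.109, 0.313, 0.046, 1.304, 0, 1.431], TCP at [0.182, 0.546, 0.231] pointing down, gripper open.
Joint ranges: [-2.76, 2.76], [-0.86, 1.69], [-1.03, 1.26], [-2.2, 2.34], [-1.47, 1.5], [-3.14, 3.14]. Speed limits (rad/s): [2.57, 2.57, 3.14, 3.14, 3.14, 3.14].

INTERFACE

Orientations are given as a unit quaternion [w, x, y, z].
In Python, from workcell import env gives the robot as it stands. The module is installed in compiled form; this text tells all that it offers.
- The arm moves only by the tool jog_arm, never from a script. Its argument "rows" is a list of rows, each a list of 6 numbers: the shift along the world's x, y, z in units of 40 mm (1.0 is 40 mm), then the turn, a rotation vector about the world's x, y, z in units of 6 degrees (1.0 is 6 degrees). In form: [[x, y, z, wx, wy, wz], ...]. A call has 1 to 12 rows; each row is the pose to reach, as a shift and turn from the pose commanded when the call began; what a row does not reach only later rows make up. A row lasts 1/12 s, in which the tool goes at most 41.7 mm and 7.16 degrees, less where a joint would pass 70% of its speed; a pose out of reach is approached as far as the arm can. A call with a gripper value outside its range is refused whole. "jaw" is the gripper command: -1 is fully open, 1 is shut, values between are in proportion, set as the call begins (left out, the last holds). The fingers move at their own pace and stop on an object; "force" is the grip in N (left out, the last holds). Time passes only in rows, so rows that repeat a pose let the fingers close. It gives the time, the measured TCP pose, the force, the opening and the grip force at its end, in the units of the state.
- env.get_state(): the state, without advancing time (a new reading comes with each control period).
- env.read_camera(name): name is "scene" or "side" or "wrist"; returns a dict with "pixels" (400x640x3 uint8, red, green, blue), "mtx" (3x3 intrinsics, pixels), "k1" (the pictures are not rectified: a ray, as slopes to the right and down, at radius r is drawn at 1 + k1 r^2 times it, then the intrinsics apply), "cam_to_world" (4x4, takes a point from camera to world coordinates). Camera axes: x right, y up, looking along -z (the intrinsics and any distortion apply to the point x, -y, -z); pixel columns grow to the right and rows downward; lengths in m; the calibration is good to about 2 mm. A picture is of the moment at which its call begins. There is no depth.
- env.hand_in(): hands the job in; it is judged then, once.
The state is a dict: "clock": time; "joint_pos": joint angles; "qvel": joint speeds; "tau": joint torques, N m; "tcp_pos": TCP position; "orientation": TCP orientation; "wrist_force": force on the tool from outside, world axes, zero at the start; "ft_torque": the same for the moment, N m; "finger_gap": finger opening in m; "grip_force": force on a finger pad.
Only numpy, scipy, OpenCV 4.12 (cv2) and the standard library are available. Lean on these libraries where they do the work, as an engineer would, in place of code of your own. Each camera call takes 0.05 s, during which the arm holds its last target. There are 200 camera calls.

TASK

Push the tall narrow bottle across the table into the empty plywood stall, in through the open front, until it stands against the stall's back board. Push it low so that it slides on its foot and stays upright: do not lift, carry or tip it. Leave the squat jar and the two paper cups where they are, and back away when the bottle is home.

Things in the scene. Friction and masses are not known exactly. Their poses are not given: they have to be found in the camera images.
- bottle: Tall narrow white resin bottle with grey cap, loose, standing on the table. Round, straight 52 mm diameter up to 150 mm, then shoulder, neck and 28 mm wide cap to 202 mm. Mass 0.28 to 0.5 kg, centre of mass about 85 mm up. Origin at the centre of its underside, z up its axis. Pushed 10 to 25 mm above the table it slides and stops with the push; pushed at half height it topples.
- stall: Empty plywood stall, fixed, no floor. Origin where the bottle's centre stands when it touches the back board midway between the sides. +x is the way in, roughly to the robot's left (world +y, within 12 degrees). Back board inner face at x = 26 mm, 104 mm wide, 50 mm high. Side walls: inner faces at y = +-42 mm, 10 mm thick, 22 mm high, from the open front at x = -38 mm to the board.
- jar_stall: A second stall of the same shape, size and axes, fixed, at least 120 mm nearer to or farther from the robot than the empty one (centre to centre). It is taken: the squat jar stands in it, about on its origin.
- jar: Squat jar with a metal lid, 60 mm diameter, 60 mm high, loose, standing in the second stall. Origin at the centre of its underside. Not to be moved.
- cup_a: Paper mixing cup, 72 mm wide at the rim, 75 mm high, with a wooden stick leaning in it that stands about 135 mm high ; loose, standing clear of the way. Origin at the centre of its underside. Not to be moved.
- cup_b: Second paper mixing cup, the same, elsewhere. Not to be moved.
Mind the look-alikes: they are no part of the job. What is shaped like the stall but pink is not meant. Several things look just like the bottle: the one meant starts farthest from the robot's base.

How it is judged:
At the end, for the whole second after the job is handed in: The bottle stands upright (within 3 degrees) and at rest on the table inside the empty stall, its side within 8 mm of the back board, between the side walls (within 20 mm of the middle) (x of bottle in the frame of stall between -0.008 and 0.006 m and y of bottle in the frame of stall between -0.02 and 0.02 m and angle between bottle's own z axis and vertical below 0.05 rad and height (world z) of bottle below 0.004 m and linear speed of bottle below 0.01 m/s); the robot touches nothing.
It fails at once if the bottle is lifted or carried (its foot leaves the table by more than 10 mm) (height (world z) of bottle above 0.01 m).
It fails at once if the bottle is tipped by more than 17 degrees (angle between bottle's own z axis and vertical above 0.3 rad).
It fails at once if the jar or a paper cup is moved by more than 12 mm or tipped (distance of any of jar, cup_a, cup_b from where it was at the start of the episode above 0.012 m or angle between any of jar, cup_a, cup_b's own z axis and vertical above 0.2 rad).
It also fails if it takes over 61 s, if anything falls off the work surface, if the arm or the gripper's body presses on something with over 40 N, if the wrist force passes 120 N, or if a joint passes its speed limit or range.

## Working session

There is one attempt and no reset: what is moved stays moved. The work goes in short steps, Python scripts to look and compute and a tool call to move; the robot and the scene stay as the last step left them, time stands still between calls to the robot, and variables do not carry over. Pictures are saved under pics/ and viewed, at most 13 in all, crops included, and the job is handed in when it is done.

Besides the shell and the picture viewer there is one more tool, called after "Request:" as name([rows], argument=value, ...), one row to a line, values as JSON. jog_arm: Moves the arm, as the interface text tells. Its arguments: {"type":"object","properties":{"rows":{"type":"array","items":{"type":"array","items":{"type":"number"}}},"jaw":{"type":"number"},"force":{"type":"number"}},"required":["rows"]}

```bash
mkdir -p pics; cat > h.py <<'E'
import numpy as np, cv2
from workcell import env
def cam(n):
    c=env.read_camera(n); return c
def ray(c,u,v):
    K=np.array(c["mtx"]); d=np.array([(u-K[0,2])/K[0,0],(v-K[1,2])/K[1,1]])
    s=d.copy()
    for _ in range(30): s=d/(1+c["k1"]*(s@s))
    T=np.array(c["cam_to_world"]); r=T[:3,:3]@np.array([s[0],-s[1],-1.]); return T[:3,3],r
def onz(c,u,v,z):
    o,r=ray(c,u,v); return o+r*(z-o[2])/r[2]
def proj(c,p):
    T=np.array(c["cam_to_world"]);K=np.array(c["mtx"]); q=T[:3,:3].T@(np.array(p)-T[:3,3]); s=np.array([q[0],-q[1]])/-q[2]
    s=s*(1+c["k1"]*(s@s)); return K[0,0]*s[0]+K[0,2],K[1,1]*s[1]+K[1,2]
def save(c,f): cv2.imwrite(f,c["pixels"][:,:,::-1])
E
python3 - <<'E'
from h import *
np.set_printoptions(precision=3,suppress=True)
for n in("scene","side"):
    c=cam(n); save(c,f"pics/{n}0.png"); print(n,c["cam_to_world"],c["k1"],c["mtx"])
print(env.get_state())
E
```

```text
scene [[-0.566 -0.608  0.557  1.141]
 [ 0.825 -0.411  0.389  0.246]
 [-0.008  0.679  0.734  0.733]
 [ 0.     0.     0.     1.   ]] -0.01684874094340131 [[390.971   0.    316.08 ]
 [  0.    390.971 198.418]
 [  0.      0.      1.   ]]
side [[ 0.813  0.366 -0.452  0.209]
 [-0.582  0.495 -0.646 -0.689]
 [-0.012  0.788  0.615  0.574]
 [ 0.     0.     0.     1.   ]] -0.0441427548971711 [[424.114   0.    321.251]
 [  0.    424.114 196.316]
 [  0.      0.      1.   ]]
{'clock': 0.1, 'joint_pos': array([1.109, 0.314, 0.045, 1.304, 0.   , 1.431]), 'qvel': array([ 0.001, -0.001,  0.003,  0.002, -0.   ,  0.002]), 'tau': array([  0.002, -48.172,  29.925,   0.013,  -0.   ,   0.   ]), 'tcp_pos': array([0.182, 0.545, 0.23 ]), 'orientation': array([-0.   ,  0.16 ,  0.987, -0.001]), 'wrist_force': array([0.013, 1.172, 0.077]), 'ft_torque': array([-0.03 ,  0.021,  0.009]), 'grip_force': 0.0, 'finger_gap': 0.08547424673051264}
```

View pics/scene0.png

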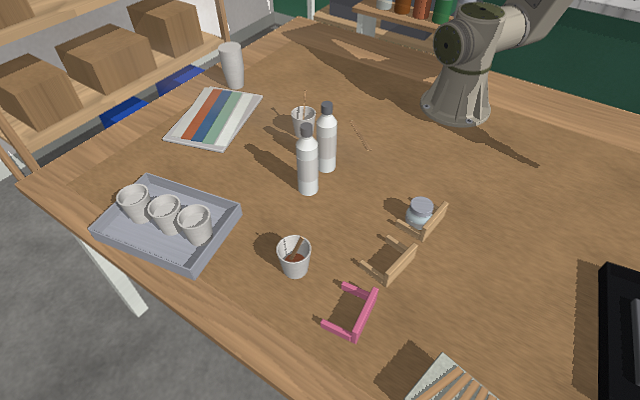

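View pics/side0.png

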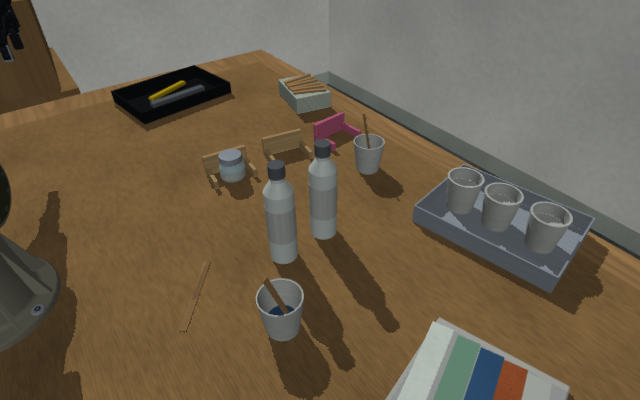

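Scene view: two look-alike bottles, A foot (307,190), cap (306,128), and B foot (328,168), cap (327,106). The jar stall is at (428,218), the empty plywood stall at (392,263), the pink stall at (352,310), and the cups at (294,256) and (303,120). In the side view, bottle A's foot is at (323,235), B's at (284,260), and the empty stall is at (285,145). Next I measure these and crop the stall.

```bash
python3 - <<'E'
from h import *
np.set_printoptions(precision=3,suppress=True)
a=cam("scene"); b=cam("side")
def tri(p,q):
    o1,r1=ray(a,*p);o2,r2=ray(b,*q)
    s=np.linalg.lstsq(np.c_[r1,-r2],o2-o1,rcond=None)[0]; A=o1+s[0]*r1;B=o2+s[1]*r2
    return (A+B)/2,np.linalg.norm(A-B)
print("A cap",tri((306,127),(322,145)),"B cap",tri((327,105),(277,165)))
for n,c,pts in(("scene",a,[(307,190),(328,168),(294,274),(303,135),(420,222)]),("side",b,[(323,233),(284,257),(369,168),(282,333),(232,177)])):
    print(n,*[onz(c,*p,0) for p in pts])
i1=cv2.resize(a["pixels"][170:330,260:460],None,fx=4,fy=4,interpolation=cv2.INTER_CUBIC)[:,:,::-1]
i1=i1[:600]
cv2.imwrite("pics/c1.png",i1)
i2=cv2.resize(b["pixels"][105:255,195:395],None,fx=4,fy=4,interpolation=cv2.INTER_CUBIC)[:,:,::-1]
cv2.imwrite("pics/c2.png",i2)
E
```

```text
A cap (array([ 0.569, -0.18 ,  0.199]), np.float64(0.0007374139058380759)) B cap (array([ 0.474, -0.188,  0.2  ]), np.float64(0.003359555044186606))
scene [ 0.574 -0.179  0.   ] [ 0.473 -0.18   0.   ] [ 0.796 -0.056  0.   ] [ 0.393 -0.323  0.   ] [0.508 0.109 0.   ]
side [ 0.565 -0.185  0.   ] [ 0.468 -0.195  0.   ] [ 0.788 -0.065  0.   ] [ 0.38  -0.333  0.   ] [0.505 0.098 0.   ]
```

View pics/c1.png

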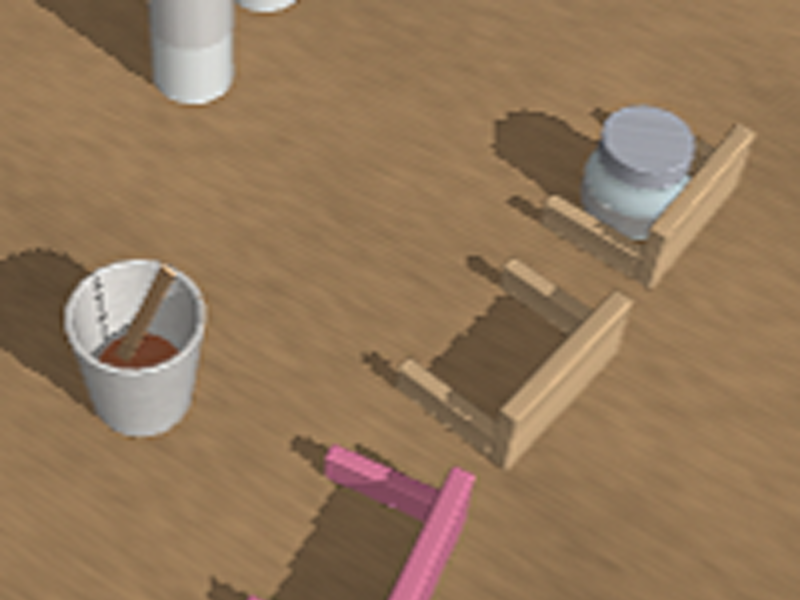

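View pics/c2.png

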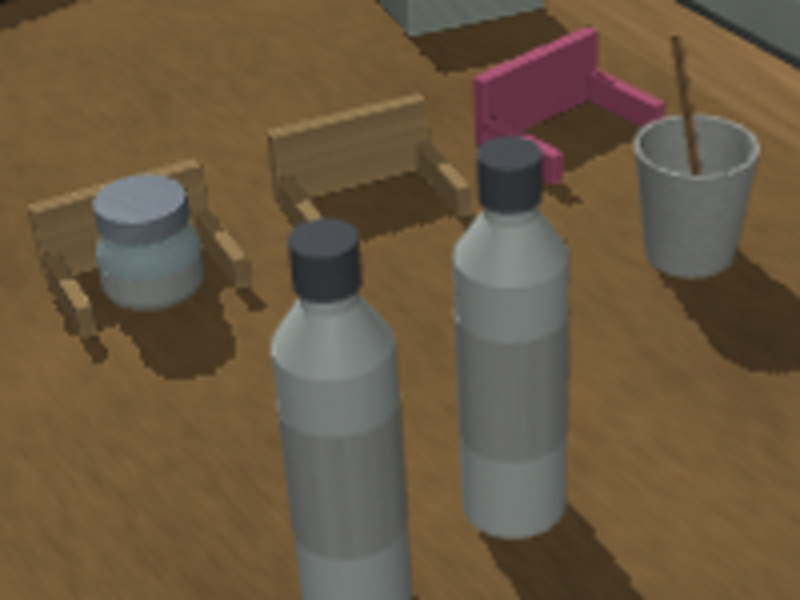

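```bash
python3 - <<'E'
from h import *
np.set_printoptions(precision=3,suppress=True)
a=cam("scene"); b=cam("side")
S=lambda p:(p[0]/4+260,p[1]/4+170); D=lambda p:(p[0]/4+195,p[1]/4+105)
def fr(P,J):
    y=(J-P)[:2]; print(P,J,"len",np.linalg.norm(y)); y/=np.linalg.norm(y)
    # pink (far,+x) end to jar end: stall +y ~ world -x
    x=np.array([y[1],-y[0]]); m=(P+J)[:2]/2; o=m-0.026*x; print("x dir",x,"ang",np.degrees(np.arctan2(-x[0],x[1])),"mid",m,"origin",o)
fr(onz(a,*S((500,410)),.05),onz(a,*S((618,293)),.05))
fr(onz(b,*D((425,101)),.05),onz(b,*D((272,138)),.05))
for n,p in(("pink wall tip",(406,364)),("jar wall tip",(511,264))): print(n,onz(a,*S(p),.022))
for n,p in(("pink wall tip",(461,184)),): print(n,onz(b,*D(p),.022))
print(env.get_state()["clock"])
E
```

```text
[0.713 0.115 0.05 ] [0.613 0.133 0.05 ] len 0.10220384234907563
x dir [0.18  0.984] ang -10.378405688517102 mid [0.663 0.124] origin [0.658 0.098]
[0.711 0.11  0.05 ] [0.611 0.128 0.05 ] len 0.10151580744973644
x dir [0.176 0.984] ang -10.114599997072814 mid [0.661 0.119] origin [0.656 0.094]
pink wall tip [0.698 0.054 0.022]
jar wall tip [0.606 0.07  0.022]
pink wall tip [0.698 0.053 0.022]
0.3
```

Bottle A at (0.570,−0.181) is 0.60 m from the base and B at (0.474,−0.186) is 0.51 m, so A is the one meant. The white plain cylinder at scene (231,65) has no cap. Stall origin is about (0.657,0.096), entry direction 10° from +y, and the wall tips agree. The plan is to narrow the fingers to a 20 mm gap as a two-point pusher, tilt the tool 30° so its body stays behind the bottle, and push along u=(0.30,0.954).

Request:
jog_arm([
  [0,0,1,0,0,0],
  [0,0,2,0,0,0],
  [0.4,-0.9,2.5,0,0,-0.7],
  [0.8,-1.8,2.5,0,0,-1.4],
  [1.2,-2.7,2.5,0,0,-2.1],
  [1.6,-3.6,2.5,0,0,-2.8],
  [2,-4.5,2.5,0,0,-3.5],
  [2.4,-5.4,2.5,0,0,-4.2],
  [2.8,-6.3,2.5,0,0,-4.9],
  [3.2,-7.2,2.5,0,0,-5.6],
  [3.6,-8.1,2.5,0,0,-6.3],
  [4,-9,2.5,0,0,-7],
], jaw=0.53)

```text
clock: 1.3
tcp_pos: [0.342, 0.1838, 0.3316]
orientation: [0.0, 0.505, 0.863, 0.0]
wrist_force: [0.6, 0.5, 0.7]
finger_gap: 0.02
grip_force: 0.0
```

Request:
jog_arm([
  [0.4,-0.9,0,0,0,-0.7],
  [0.8,-1.8,0,0,0,-1.4],
  [1.2,-2.7,0,0,0,-2.1],
  [1.6,-3.6,0,0,0,-2.8],
  [2,-4.5,0,0,0,-3.5],
  [2.4,-5.4,0,0,0,-4.2],
  [2.8,-6.3,0,0,0,-4.9],
  [3.2,-7.2,0,0,0,-5.6],
  [3.6,-8.1,0,0,0,-6.3],
  [4,-9,0,0,0,-7],
  [4.5,-10,0,0,0,-7.83],
  [5,-11.3,0,0,0,-7.83],
])

```text
clock: 2.3
tcp_pos: [0.5364, -0.2524, 0.3312]
orientation: [0.0, 0.807, 0.59, 0.0]
wrist_force: [0.7, 0.7, 0.8]
finger_gap: 0.0202
grip_force: 0.0
```

Request:
jog_arm([
  [0,0,0,0.95,-0.3,0],
  [0,0,0,1.9,-0.6,0],
  [0,0,0,2.85,-0.9,0],
  [0,0,0,3.8,-1.2,0],
  [0,0,0,4.77,-1.5,0],
  [0,0,0,4.77,-1.5,0],
  [0,0,0,4.77,-1.5,0],
  [0,0,0,4.77,-1.5,0],
])

```text
clock: 2.97
tcp_pos: [0.5358, -0.2506, 0.3313]
orientation: [-0.152, 0.779, 0.572, 0.208]
wrist_force: [0.4, -0.3, 0.2]
finger_gap: 0.0202
grip_force: 0.0
```

```bash
python3 - <<'E'
from h import *
from scipy.spatial.transform import Rotation as R
np.set_printoptions(precision=3,suppress=True)
a=cam("scene"); save(a,"pics/s1.png"); s=env.get_state()
print({k:s[k] for k in("clock","joint_pos","tcp_pos","finger_gap")}); q=s["orientation"]; print(R.from_quat(np.r_[q[1:],q[0]]).as_matrix())
E
```

```text
{'clock': 3.0167, 'joint_pos': array([-0.802,  0.501,  0.463,  1.8  ,  0.454,  1.009]), 'tcp_pos': array([ 0.536, -0.25 ,  0.332]), 'finger_gap': 0.020245850367390194}
[[ 0.258  0.954  0.15 ]
 [ 0.828 -0.298  0.475]
 [ 0.498  0.002 -0.867]]
```

View pics/s1.png

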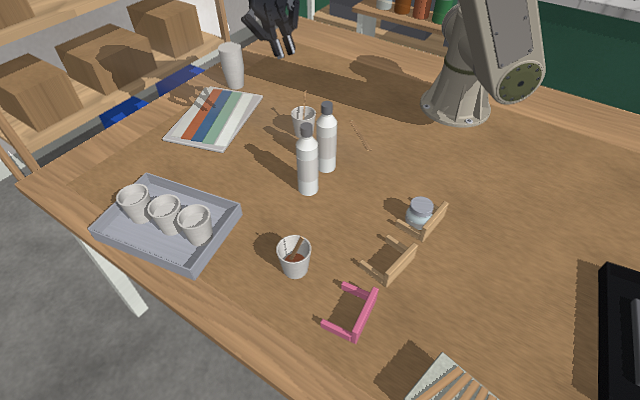

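The picture shows the gripper high at (275,40) behind the two bottles, with everything undisturbed. The tool axes are as planned. Next I descend behind the bottle.

Request:
jog_arm([
  [0.1,-0.2,0,0,0,0],
  [0.18,-0.43,0,0,0,0],
  [0.18,-0.43,-0.9,0,0,0],
  [0.18,-0.43,-1.8,0,0,0],
  [0.18,-0.43,-2.7,0,0,0],
  [0.18,-0.43,-3.6,0,0,0],
  [0.18,-0.43,-4.5,0,0,0],
  [0.18,-0.43,-5.3,0,0,0],
  [0.18,-0.43,-6,0,0,0],
  [0.18,-0.43,-6.5,0,0,0],
  [0.18,-0.43,-6.8,0,0,0],
  [0.18,-0.43,-6.8,0,0,0],
])

```text
clock: 4.02
tcp_pos: [0.5425, -0.2658, 0.0579]
orientation: [-0.154, 0.778, 0.572, 0.208]
wrist_force: [-0.5, 0.3, -0.2]
finger_gap: 0.0202
grip_force: 0.0
```

```bash
python3 - <<'E'
from h import *
np.set_printoptions(precision=3,suppress=True)
a=cam("side"); save(a,"pics/s2.png"); s=env.get_state()
print({k:s[k] for k in("clock","joint_pos","tcp_pos","finger_gap","wrist_force")},proj(a,s["tcp_pos"]))
E
```

```text
{'clock': 4.0667, 'joint_pos': array([-0.812,  0.647,  0.028,  1.227,  0.451,  0.997]), 'tcp_pos': array([ 0.543, -0.267,  0.06 ]), 'finger_gap': 0.020075996863189442, 'wrist_force': array([ 0.041, -0.38 ,  1.821])} (np.float64(339.71927947828453), np.float64(238.75775235746238))
```

View pics/s2.png

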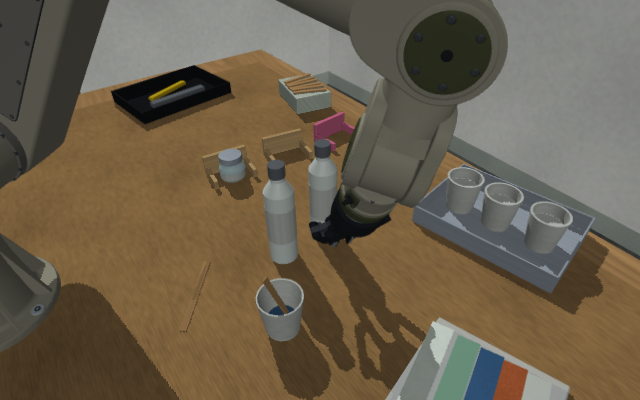

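The fingers sit behind the bottle at about (340,238), and the arm is well above both bottles. I lower to 13 mm and approach.

Request:
jog_arm([
  [0,0,-0.3,0,0,0],
  [0,0,-0.6,0,0,0],
  [0,0,-0.9,0,0,0],
  [0,0,-1.15,0,0,0],
  [0,0,-1.15,0,0,0],
  [0.06,0.19,-1.15,0,0,0],
  [0.12,0.38,-1.15,0,0,0],
  [0.18,0.57,-1.15,0,0,0],
  [0.24,0.76,-1.15,0,0,0],
  [0.3,0.95,-1.15,0,0,0],
  [0.33,1.05,-1.15,0,0,0],
  [0.33,1.05,-1.15,0,0,0],
])

```text
clock: 5.07
tcp_pos: [0.5564, -0.2243, 0.0137]
orientation: [-0.153, 0.778, 0.572, 0.209]
wrist_force: [-0.3, -1.3, 0.7]
finger_gap: 0.02
grip_force: 0.0
```

Request:
jog_arm([
  [0.02,0.06,0,0,0,0],
  [0.04,0.12,0,0,0,0],
  [0.06,0.18,0,0,0,0],
  [0.08,0.24,0,0,0,0],
  [0.1,0.3,0,0,0,0],
  [0.12,0.36,0,0,0,0],
  [0.13,0.42,0,0,0,0],
  [0.15,0.48,0,0,0,0],
  [0.17,0.54,0,0,0,0],
  [0.19,0.6,0,0,0,0],
  [0.21,0.66,0,0,0,0],
  [0.23,0.72,0,0,0,0],
])

```text
clock: 6.07
tcp_pos: [0.5654, -0.1969, 0.0133]
orientation: [-0.153, 0.779, 0.572, 0.209]
wrist_force: [-1.4, -2.5, -0.7]
finger_gap: 0.02
grip_force: 1.2
```

```bash
python3 - <<'E'
from h import *
np.set_printoptions(precision=3,suppress=True)
a=cam("scene"); save(a,"pics/s3.png"); s=env.get_state()
print({k:s[k] for k in("clock","joint_pos","tcp_pos","finger_gap","wrist_force")},proj(a,s["tcp_pos"]))
p=a["pixels"]; cv2.imwrite("pics/s3c.png",cv2.resize(p[60:260,220:440],None,fx=3,fy=3)[:,:,::-1])
E
```

```text
{'clock': 6.1167, 'joint_pos': array([-0.707,  0.64 , -0.11 ,  1.043,  0.478,  1.113]), 'tcp_pos': array([ 0.565, -0.196,  0.013]), 'finger_gap': 0.019983650121342112, 'wrist_force': array([-1.429, -1.973, -0.644])} (np.float64(303.35398438143534), np.float64(181.99193288932793))
```

View pics/s3c.png

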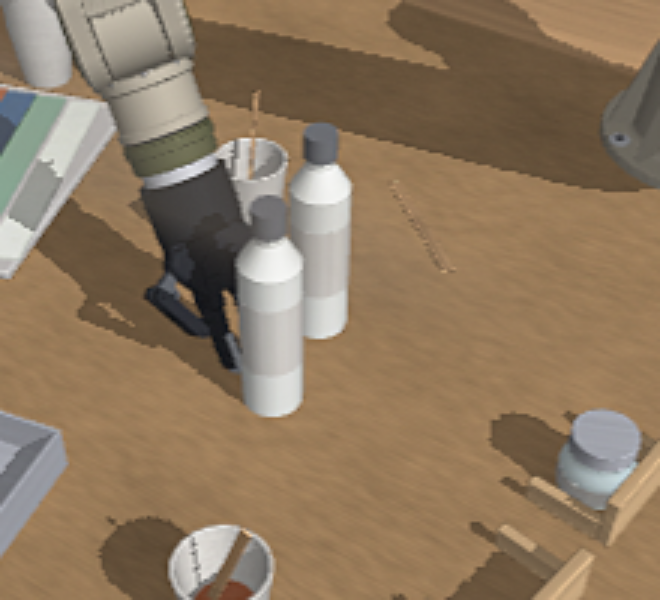

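The bottle is upright with its foot at about (311,197), nudged ~9 mm along the push line, with the fingers just behind its foot. I keep pushing.

Request:
jog_arm([
  [0.03,0.1,0,0,0,0],
  [0.075,0.24,0,0,0,0],
  [0.12,0.38,0,0,0,0],
  [0.165,0.52,0,0,0,0],
  [0.21,0.67,0,0,0,0],
  [0.255,0.81,0,0,0,0],
  [0.3,0.95,0,0,0,0],
  [0.345,1.09,0,0,0,0],
  [0.39,1.24,0,0,0,0],
  [0.435,1.38,0,0,0,0],
  [0.48,1.52,0,0,0,0],
  [0.51,1.62,0,0,0,0],
])

```text
clock: 7.12
tcp_pos: [0.5858, -0.1313, 0.0133]
orientation: [-0.153, 0.778, 0.572, 0.209]
wrist_force: [-1.1, -3.1, -1.7]
finger_gap: 0.0201
grip_force: 1.2
```

Request:
jog_arm([
  [0.03,0.1,0,0,0,0],
  [0.075,0.24,0,0,0,0],
  [0.12,0.38,0,0,0,0],
  [0.165,0.52,0,0,0,0],
  [0.21,0.67,0,0,0,0],
  [0.255,0.81,0,0,0,0],
  [0.3,0.95,0,0,0,0],
  [0.345,1.09,0,0,0,0],
  [0.39,1.24,0,0,0,0],
  [0.435,1.38,0,0,0,0],
  [0.48,1.52,0,0,0,0],
  [0.51,1.62,0,0,0,0],
])

```text
clock: 8.12
tcp_pos: [0.6062, -0.0665, 0.0133]
orientation: [-0.153, 0.778, 0.572, 0.209]
wrist_force: [-0.1, -3.6, -1.2]
finger_gap: 0.02
grip_force: 1.2
```

```bash
python3 - <<'E'
from h import *
np.set_printoptions(precision=3,suppress=True)
a=cam("scene"); s=env.get_state()
print({k:s[k] for k in("clock","joint_pos","tcp_pos","finger_gap","wrist_force")},proj(a,s["tcp_pos"]))
p=a["pixels"]; cv2.imwrite("pics/s4c.png",cv2.resize(p[90:290,240:460],None,fx=3,fy=3)[:,:,::-1])
E
```

```text
{'clock': 8.1667, 'joint_pos': array([-0.491,  0.578, -0.221,  0.879,  0.514,  1.355]), 'tcp_pos': array([ 0.606, -0.066,  0.013]), 'finger_gap': 0.020050930889345023, 'wrist_force': array([-0.634, -0.387,  0.795])} (np.float64(337.25018945417236), np.float64(213.06517679627905))
```

View pics/s4c.png

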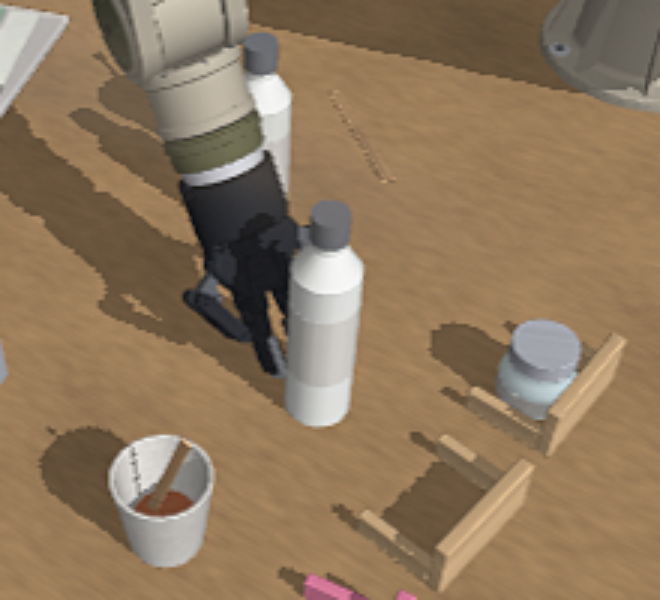

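The bottle is upright with its foot at about (347,228) and its cap top at about (350,160). It is heading for the open front, and the cups, jar and bottle B are undisturbed. I check its position numerically.

```bash
cat >> h.py <<'E'
def bottle(c,box):
    # cap (dark blue-grey) mask in box (x0,y0,x1,y1): top ellipse centre ~ width/2, top row + ellipse half height
    x0,y0,x1,y1=box; p=c["pixels"][y0:y1,x0:x1].astype(int); m=((p.max(2)<125)&(p.max(2)>45)&(p[:,:,2]>=p[:,:,0]-2)).astype(np.uint8)
    n,l,st,ce=cv2.connectedComponentsWithStats(m); i=1+np.argmax(st[1:,4]); print(st[i],ce[i]+[x0,y0])
    u,v=ce[i]+[x0,y0]; return onz(c,u,v,0.19)   # cap centroid ~ mid of cap front/top
E
python3 - <<'E'
from h import *
np.set_printoptions(precision=3,suppress=True)
a=cam("scene")
print(bottle(a,(343,154,362,175)),onz(a,350.3,160.5,.202),onz(a,240+318/3,90+402/3,0))
E
```

```text
[  0   3  14  17 197] [349.787 165.33 ]
[ 0.614 -0.037  0.19 ] [ 0.613 -0.038  0.202] [ 0.614 -0.036  0.   ]
```

Request:
jog_arm([
  [0.03,0.1,0,0,0,0],
  [0.075,0.24,0,0,0,0],
  [0.12,0.38,0,0,0,0],
  [0.165,0.52,0,0,0,0],
  [0.21,0.67,0,0,0,0],
  [0.255,0.81,0,0,0,0],
  [0.3,0.95,0,0,0,0],
  [0.345,1.09,0,0,0,0],
  [0.39,1.24,0,0,0,0],
  [0.435,1.38,0,0,0,0],
  [0.48,1.52,0,0,0,0],
  [0.51,1.62,0,0,0,0],
])

```text
clock: 9.22
tcp_pos: [0.6266, -0.0017, 0.0133]
orientation: [-0.153, 0.778, 0.572, 0.209]
wrist_force: [-0.8, -2.7, 0.7]
finger_gap: 0.0196
grip_force: 1.5
```

Request:
jog_arm([
  [0.03,0.1,0,0,0,0],
  [0.07,0.22,0,0,0,0],
  [0.11,0.34,0,0,0,0],
  [0.15,0.46,0,0,0,0],
  [0.18,0.58,0,0,0,0],
  [0.22,0.7,0,0,0,0],
  [0.26,0.82,0,0,0,0],
  [0.3,0.94,0,0,0,0],
  [0.33,1.05,0,0,0,0],
  [0.36,1.15,0,0,0,0],
  [0.39,1.23,0,0,0,0],
  [0.41,1.3,0,0,0,0],
])

```text
clock: 10.22
tcp_pos: [0.6429, 0.0499, 0.0133]
orientation: [-0.153, 0.779, 0.572, 0.209]
wrist_force: [-1.4, -2.5, -0.1]
finger_gap: 0.0202
grip_force: 1.6
```

```bash
python3 - <<'E'
from h import *
np.set_printoptions(precision=3,suppress=True)
a=cam("scene"); s=env.get_state(); t=s["tcp_pos"]
print({k:s[k] for k in("clock","tcp_pos","wrist_force")})
u,v=map(int,proj(a,t+[.010,.030,.18])); print(u,v,bottle(a,(u-14,v-18,u+14,v+14)))
p=a["pixels"]; cv2.imwrite("pics/s5c.png",cv2.resize(p[130:300,300:480],None,fx=3.5,fy=3.5)[:,:,::-1])
E
```

```text
{'clock': 10.2667, 'tcp_pos': array([0.643, 0.05 , 0.013]), 'wrist_force': array([-1.32 , -1.979, -0.593])}
[  0   9  23  20 304] [389.681 199.747]
392 199 [0.654 0.075 0.19 ]
```

View pics/s5c.png

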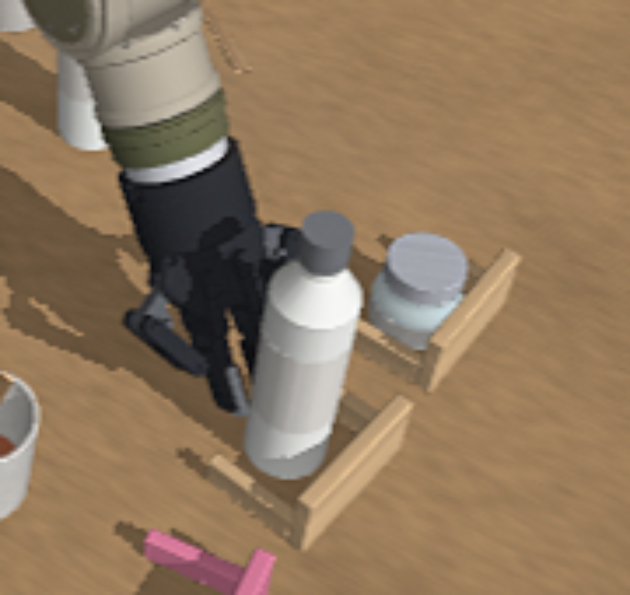

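```bash
python3 - <<'E'
from h import *
np.set_printoptions(precision=3,suppress=True)
a=cam("scene"); S=lambda x,y:(300+x/3.5,130+y/3.5)
print("cap top",onz(a,*S(329,229),.202),"foot",onz(a,*S(285,455),0), "expected foot px",[(q-o)*3.5 for q,o in zip(proj(a,[.6515,.08,0]),(300,130))],"cap",[(q-o)*3.5 for q,o in zip(proj(a,[.6515,.08,.202]),(300,130))])
E
```

```text
cap top [0.651 0.08  0.202] foot [ 0.658  0.084 -0.   ] expected foot px [np.float64(284.5120713311852), np.float64(445.80463044104977)] cap [np.float64(328.113252730658), np.float64(229.92474179609525)]
```

The bottle is upright, centred at (0.6515, 0.080) between the walls and ~17 mm from home. I continue slowly along the stall axis.

Request:
jog_arm([
  [0.01,0.04,0,0,0,0],
  [0.02,0.08,0,0,0,0],
  [0.03,0.12,0,0,0,0],
  [0.04,0.16,0,0,0,0],
  [0.05,0.2,0,0,0,0],
  [0.06,0.23,0,0,0,0],
  [0.07,0.26,0,0,0,0],
  [0.07,0.29,0,0,0,0],
  [0.08,0.31,0,0,0,0],
  [0.08,0.33,0,0,0,0],
  [0.09,0.35,0,0,0,0],
  [0.09,0.35,0,0,0,0],
])

```text
clock: 11.32
tcp_pos: [0.6465, 0.0636, 0.0133]
orientation: [-0.153, 0.778, 0.572, 0.209]
wrist_force: [-1.1, -2.7, 0.5]
finger_gap: 0.0201
grip_force: 1.2
```

Request:
jog_arm([
  [0.002,0.015,0,0,0,0],
  [0.004,0.03,0,0,0,0],
  [0.006,0.04,0,0,0,0],
  [0.01,0.05,0,0,0,0],
  [0.01,0.05,0,0,0,0],
])

```text
clock: 11.73
tcp_pos: [0.6469, 0.0655, 0.0133]
orientation: [-0.153, 0.779, 0.572, 0.209]
wrist_force: [-1.3, -2.2, 0.4]
finger_gap: 0.0194
grip_force: 1.4
```

Request:
jog_arm([
  [0.003,0.015,0,0,0,0],
  [0.006,0.03,0,0,0,0],
  [0.008,0.04,0,0,0,0],
  [0.008,0.04,0,0,0,0],
])

```text
clock: 12.07
tcp_pos: [0.6472, 0.067, 0.0133]
orientation: [-0.153, 0.779, 0.572, 0.209]
wrist_force: [-0.8, -3.3, 0.3]
finger_gap: 0.0201
grip_force: 1.6
```

Request:
jog_arm([
  [0.003,0.015,0,0,0,0],
  [0.005,0.025,0,0,0,0],
  [0.005,0.025,0,0,0,0],
])

```text
clock: 12.32
tcp_pos: [0.6473, 0.0673, 0.0132]
orientation: [-0.152, 0.779, 0.572, 0.208]
wrist_force: [-1.7, -7.0, 1.2]
finger_gap: 0.0203
grip_force: 3.1
```

```bash
python3 - <<'E'
from h import *
a=cam("scene"); p=a["pixels"]; cv2.imwrite("pics/s6c.png",cv2.resize(p[160:290,320:460],None,fx=4.4,fy=4.4,interpolation=cv2.INTER_CUBIC)[:,:,::-1])
E
```

```text
(no output)
```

View pics/s6c.png

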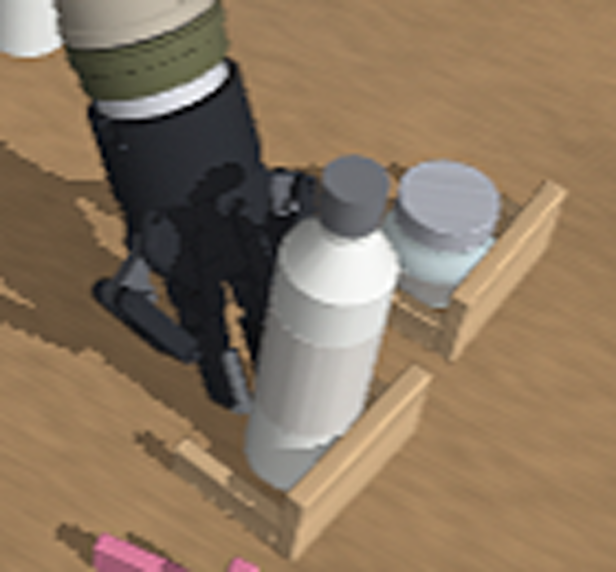

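Force rose to 7 N and the tool stalled, so the bottle is against the board. The picture shows it upright in the stall, with its foot at about (384,268). I back away along the approach line, then lift.

Request:
jog_arm([
  [-0.03,-0.1,0,0,0,0],
  [-0.09,-0.3,0,0,0,0],
  [-0.2,-0.6,0,0,0,0],
  [-0.3,-1,0,0,0,0],
  [-0.45,-1.4,0,0,0,0],
  [-0.57,-1.8,0,0,0,0],
  [-0.69,-2.2,0,0,0,0],
  [-0.75,-2.4,0.5,0,0,0],
  [-0.75,-2.4,1.2,0,0,0],
  [-0.75,-2.4,2,0,0,0],
  [-0.75,-2.4,2.5,0,0,0],
  [-0.75,-2.4,2.5,0,0,0],
])

```text
clock: 13.37
tcp_pos: [0.6198, -0.0297, 0.1184]
orientation: [-0.15, 0.778, 0.572, 0.211]
wrist_force: [-0.5, -0.1, -0.2]
finger_gap: 0.02
grip_force: 0.0
```

```bash
python3 - <<'E'
from h import *
np.set_printoptions(precision=3,suppress=True)
a=cam("scene"); s=env.get_state(); print(s["clock"],s["tcp_pos"],s["wrist_force"])
u,v=map(int,proj(a,[.657,.097,.19])); P=bottle(a,(u-12,v-14,u+12,v+14)); print(P)
x=np.array([.178,.984]); 
for o in([.658,.098],[.657,.096]): d=P[:2]-o; print("stall x",d@x,"y",d@[-x[1],x[0]])
save(a,"pics/s7.png")
E
```

```text
13.4167 [ 0.619 -0.029  0.116] [0.016 0.321 0.506]
[  0   4  21  20 255] [399.039 204.992]
[0.656 0.095 0.19 ]
stall x -0.003065896032169977 y 0.0011800720358384727
stall x -0.0009198960321699751 y 0.0005520720358384721
```

View pics/s7.png

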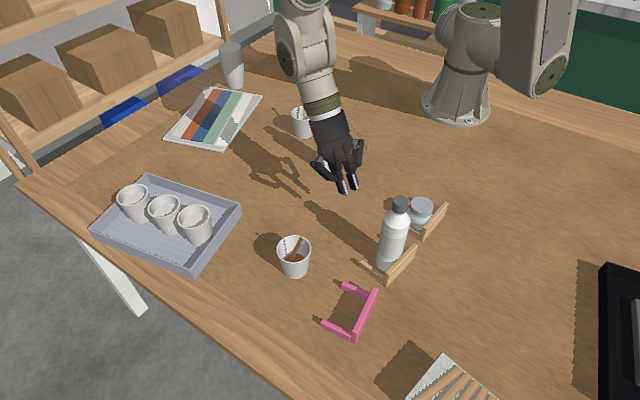

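The bottle stands upright in the stall at (395,235), within ~3 mm of the board and 1 mm of centre. The gripper is clear and the cups and jar are unmoved.

```bash
python3 -c "
from workcell import env
print(env.hand_in())"
```

```text
the job is handed in; nothing more can be done
None
```

The bottle stands upright in the empty stall, within about 3 mm of the back board and 1 mm of the middle by my last camera measurement. The arm is backed away, the jar and cups look unmoved, and the job is handed in at about 13.4 s; no verdict was returned.

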